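# Level the beads, close the jewellery box, lift off the cover

## Robot

A 7-joint arm with a two-finger parallel gripper is mounted at the origin on the work surface. World frame = base frame: x ahead of the robot, y to its left, z up, the work surface at z = 0. Lengths are in m, angles in rad, forces in N, time in s.
With the tool pointing down it reaches from about 0.425 to 0.8 m from the base axis. Payload 8.3 kg.
Tool frame: the origin (TCP) lies at the very end of the fingers, on their centre line; the grasp point (between the pads) lies 19 mm behind it (env.pinch_z is the distance from the TCP to the grasp point, in m); z points along the fingers, x is the direction in which the jaws open and shut, and the axes are right-handed (so a half turn about z gives the same grasp; the last joint's range is limited). The gripper opens to 85 mm and grips with 20 to 120 N. Pads are 22 mm wide; open, the fingers measure 114 mm over their backs; the gripper's body (76 mm by 85 mm) begins 54 mm behind the grasp point. The pads swing forward as they close: fully open they stand 13 mm farther back than shut.
Start: joints at [-1.185, 0.383, 0.016, 1.37, -0.006, 1.388, -0.046], TCP at [0.271, 0.563, 0.231] pointing down, gripper open.
Joint ranges: [-2.95, 2.95], [-0.25, 2.06], [-1.52, 1.56], [0.18, 2.33], [-1.44, 4.58], [0.02, 2.06], [-3.01, 3.01]. Speed limits (rad/s): [2.39, 2.39, 3.01, 3.01, 3.14, 3.14, 3.14].

## Interface

Orientations are given as a unit quaternion [w, x, y, z].
In Python, from cell import readout, eyes, job, env gives the robot as it stands.
- The arm moves only by the tool drive_tool, never from a script. Its argument "increments" is a list of rows, each a list of 3 entries, a list of its own where there are three numbers: the shift along the tool's x, y, z in cm, then the turn, a rotation vector about the tool's x, y, z in rad, then the finger opening in cm, from 0 to 8.54. In form: [[[dx, dy, dz], [ax, ay, az], jaw], ...]. A call has 1 to 20 rows; each row shifts and turns the commanded pose from where the row before left it, along the tool's axes as they then stand; what a row does not reach is not made up. A row lasts 1/12 s, in which the tool goes at most 41.7 mm and 7.16 degrees, less where a joint would pass 70% of its speed; a pose out of reach is approached as far as the arm can. A call is refused whole if a number of a shift passes 4.17 or a number of a turn 0.125, either way. A call with a gripper value outside its range is refused whole. The fingers move at their own pace and stop on an object; "squeeze" is the grip in N (left out, the last holds). Time passes only in rows, so rows that do not move let the fingers close. It gives the time, the measured TCP pose, the force and the opening at its end, in the units of the state.
- readout.get_state(): the state, without advancing time (a new reading comes with each control period).
- eyes.get_image(name): name is "scene" or "top" or "wrist"; returns a dict with "pixels" (420x560x3 uint8, blue, green, red), "fx", "fy", "cx", "cy" (pixels), "position" and "attitude" of the camera in the world. Camera axes: x right, y down, z forward; pixel columns grow to the right and rows downward; lengths in m; the calibration is good to about 2 mm. The wrist camera is an equidistant fisheye: a pixel r from the principal point sees the ray r / f radians off the axis. A picture is of the moment at which its call begins. There is no depth.
- job.hand_in(): hands the job in, once; it reports no verdict.
The state is a dict: "t": time; "joints": joint angles; "dq": joint speeds; "tau": joint torques, N m; "eef_pos": TCP position; "ee_rot": TCP orientation; "ft_force": force on the tool from outside, world axes, zero at the start; "torque": the same for the moment, N m; "grip_width": finger opening in m.
Only numpy, scipy, OpenCV 4.12 (cv2) and the standard library are available. Lean on these libraries where they do the work, as an engineer would, in place of code of your own. Each camera call takes 0.05 s, during which the arm holds its last target. There are 200 camera calls.

## Task

Spread the heap of beads inside the oak jewellery box into a single layer, with none lying on another. Then carry the two nested lids over together, gripped at the brass collar, lower them (do not drop them) until the inner lid sits fully home on the box, and let go. Finally lift off the black outer lid with the white grip, alone, leaving the inner lid seated, and finish while still holding the outer lid still, about 12 cm above its nest; keep every bead in the box, and leave the things in the white tray where they are.

Things in the scene. Friction and masses are not known exactly. Their poses are not given: they have to be found in the camera images.
- box: Open oak jewellery box, fixed to the dresser, blue-lined: outside 116 (x) by 160 (y) by 62 mm high, walls and floor 8 mm, so inside 100 by 144 mm and 54 mm deep. Origin at the centre of its underside, z up, y along its long side.
- inner_collar (a point): Loose inner lid, 180 g: oak plate 116 (x) by 160 (y) by 6 mm, under it a plug 94x138x8 mm (3 mm play per side in the box mouth), on it a hollow brass collar, outside 54 (x) by 80 (y) mm, 20 mm high, to grip across its 54 mm. Point: centre of the collar, 10 mm above the plate's top, 24 above the plug's underside; 78 mm above the box's underside when seated. Fits either way round.
- outer_grip (a point): Loose outer lid, 60 g: black plate 48 (x) by 75 (y) by 5 mm lying on the collar, plug 38x64x6 mm below it (3 mm play in the collar), white grip block 14 (x) by 30 (y) by 18 mm high on it. Point: centre of the grip block, 9 mm above the plate's top; 24 mm above inner_collar when nested. Both lids start nested on the grey pad; nothing locks them together.
- pad: Thin grey pad fixed to the dresser, 126 (x) by 170 (y) by 4 mm, on which the nested lids stand at the start. Origin at the centre of its underside.
- bead0_c (a point): Chunky lacquered wooden bead (red), a short cylinder 24 mm in diameter and 20 mm long, 12 g, loose in the box; the point is its centre. Starts on the box floor, upright, in a close 2 by 2 cluster.
- bead1_c (a point): Chunky lacquered wooden bead (yellow), a short cylinder 24 mm in diameter and 20 mm long, 12 g, loose in the box; the point is its centre. Starts on the box floor, upright, in a close 2 by 2 cluster.
- bead2_c (a point): Chunky lacquered wooden bead (green), a short cylinder 24 mm in diameter and 20 mm long, 12 g, loose in the box; the point is its centre. Starts on the box floor, upright, in a close 2 by 2 cluster.
- bead3_c (a point): Chunky lacquered wooden bead (red), a short cylinder 24 mm in diameter and 20 mm long, 12 g, loose in the box; the point is its centre. Starts on the box floor, upright, in a close 2 by 2 cluster.
- bead4_c (a point): Chunky lacquered wooden bead (yellow), a short cylinder 24 mm in diameter and 20 mm long, 12 g, loose in the box; the point is its centre. Starts upright on top of the cluster, its centre 38 mm above the box's underside; the two upper beads stand side by side, roughly across the box (along its x).
- bead5_c (a point): Chunky lacquered wooden bead (green), a short cylinder 24 mm in diameter and 20 mm long, 12 g, loose in the box; the point is its centre. Starts upright on top of the cluster, its centre 38 mm above the box's underside; the two upper beads stand side by side, roughly across the box (along its x).
- watch: Steel watch, 134 mm long, 38 mm case, lying in the white tray. Origin under the case.
- cone: Green glass ring cone, 64 mm foot, 90 mm high, standing in the tray. Origin under its centre.
- comb: Black plastic comb, 150 by 30 mm, lying in the tray. Origin at the middle of its underside.
- tin: Lidded aluminium tin, 65 mm in diameter, 38 mm high, standing in the tray. Origin under its centre.
Things that resemble listed ones, but are neither listed nor needed, are in the scene too. Leave any blue or purple look-alike of the part that bears bead0_c alone.

How it is judged:
By the outcome, as a careful person would: the job done as asked, in the order asked, and still so for the second after the job is handed in, while the arm keeps its last pose, push and grip.
It also fails if it takes over 72 s, if anything falls off the work surface, if the arm or the gripper's body presses on something with over 40 N, if the wrist force passes 120 N, or if a joint passes its speed limit or range.

## Working session

There is one attempt and no reset: what is moved stays moved. The work goes in short steps, Python scripts to look and compute and a tool call to move; the robot and the scene stay as the last step left them, time stands still between calls to the robot, and variables do not carry over. Pictures are saved under pics/ and viewed, about 8 in all and at most 12, crops included, and the job is handed in when it is done.

Besides the shell and the picture viewer there is one more tool, called after "Emit:" by a JSON object that holds its "api" and its "payload". drive_tool: Moves the arm, as the interface text tells. Its arguments: {"type":"object","properties":{"increments":{"type":"array"},"squeeze":{"type":"number"}},"required":["increments"]}

```bash
mkdir -p pics; ls; cat > h.py <<'E'
import numpy as np,cv2
from scipy.spatial.transform import Rotation as R
from cell import readout,eyes,job,env
def q2R(q): return R.from_quat([q[1],q[2],q[3],q[0]])
def img(n,save=None):
    d=eyes.get_image(n); p=np.array(d["pixels"],np.uint8)
    if save: cv2.imwrite("pics/"+save,p)
    d["pixels"]=p; return d
def Rc(d):
    a=np.array(d["attitude"]); return a if a.shape==(3,3) else q2R(a).as_matrix()
def ray(d,u,v,fish=False):
    x,y=(u-d["cx"])/d["fx"],(v-d["cy"])/d["fy"]
    if fish:
        r=np.hypot(x,y)+1e-12; c=np.array([x/r*np.sin(r),y/r*np.sin(r),np.cos(r)])
    else: c=np.array([x,y,1.])
    return np.array(d["position"]),Rc(d)@c
def onz(d,u,v,z,fish=False):
    o,r=ray(d,u,v,fish); return o+r*(z-o[2])/r[2]
def proj(d,P,fish=False):
    c=Rc(d).T@(np.array(P)-np.array(d["position"]))
    if fish:
        s=np.hypot(c[0],c[1])+1e-12; th=np.arctan2(s,c[2]); return d["cx"]+d["fx"]*th*c[0]/s,d["cy"]+d["fy"]*th*c[1]/s
    return d["cx"]+d["fx"]*c[0]/c[2],d["cy"]+d["fy"]*c[1]/c[2]
E
python3 - <<'E'
from h import *
a=img("top","top0.png");b=img("scene","scene0.png");c=img("wrist","wrist0.png")
for d in(a,b,c): print(d["fx"],d["cx"],d["cy"],d["position"],d["attitude"])
print(readout.get_state())
E
```

```text
pics
540.6789392977843 279.54057669126496 210.23096383674198 [0.57060627 0.01367496 0.96061556] [-0.01198436  0.71756291 -0.69596459  0.02435426]
546.5816856785514 273.4275647005412 210.33304183309014 [ 0.91330982 -0.58068872  0.74896069] [-0.35260111  0.90429458  0.22290243 -0.09076493]
325.19226210127806 280.60387092787624 205.27791402755997 [0.20906625 0.59291196 0.37394838] [0.11593174 0.83885286 0.5269915  0.07187259]
{'t': 0.15, 'joints': array([-1.18487989,  0.38408489,  0.01639402,  1.37087474, -0.00629947,
        1.38819976, -0.04649975]), 'dq': array([ 0.00021421, -0.00085234, -0.00029896, -0.00347538,  0.00056954,
        0.00039799,  0.00037907]), 'tau': array([ 2.49235127e-03, -6.28156757e+01,  8.45660102e-01, -3.72165298e+01,
        1.66131434e-02,  1.08528812e-02, -3.91289075e-05]), 'eef_pos': array([0.27099676, 0.56277625, 0.23050109]), 'ee_rot': array([ 4.12221885e-04,  8.46716043e-01,  5.32044516e-01, -6.36925119e-04]), 'ft_force': array([-1.21737252,  0.69447552, -0.0668108 ]), 'torque': array([ 0.00323538, -0.00019187, -0.03772959]), 'grip_width': 0.08537305105965287}
```

```bash
python3 -c "
import cv2;import numpy as np
a=cv2.imread('pics/top0.png');print(a.shape)
b=cv2.imread('pics/scene0.png')
cv2.imwrite('pics/ts.png',cv2.resize(np.vstack([a,b]),None,fx=.71,fy=.71))"
```

```text
(420, 560, 3)
```

View pics/top0.png

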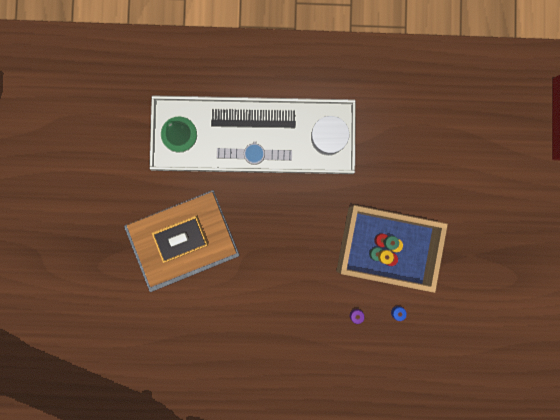

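View pics/scene0.png

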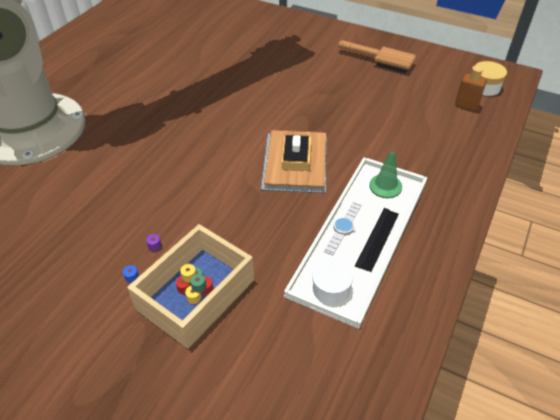

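The top view shows the box at about (395,248) with the heap at (387,248). The nested lids are at (181,240), the tray is at (253,135), and the purple and blue look-alikes are outside the box at (358,317) and (400,314). Next I'll measure these.

```bash
cat > m.py <<'E'
from h import *
def rect(d,m,box,z,name,draw=None):
    x0,y0,x1,y1=box; k=np.zeros_like(m); k[y0:y1,x0:x1]=m[y0:y1,x0:x1]
    k=cv2.morphologyEx(k,cv2.MORPH_OPEN,np.ones((2,2),np.uint8))
    c=max(cv2.findContours(k,0,2)[0],key=cv2.contourArea)
    P=np.array([onz(d,u+.0,v+.0,z)[:2] for u,v in c[:,0].astype(float)],np.float32)
    (cx,cy),(w,h),a=cv2.minAreaRect(P*1000)
    if w<h: yaw=a+90
    else: yaw=a
    print(name,"c mm",round(cx,1),round(cy,1),"size",round(max(w,h),1),round(min(w,h),1),"long axis deg",round((yaw)%180,1))
    return cx,cy,yaw
E
python3 - <<'E'
from m import *
d=img("top"); p=d["pixels"]; hsv=cv2.cvtColor(p,cv2.COLOR_BGR2HSV); H,S,V=cv2.split(hsv)
wood=((V>105)&(S>60)&(H<28)).astype(np.uint8)*255
rect(d,wood,(330,195,460,300),.062,"box")
rect(d,wood,(115,180,250,300),.018,"plate")
gold=((V>120)&(H>16)&(H<32)&(S>130)).astype(np.uint8)*255
rect(d,gold,(145,205,215,275),.038,"collar")
rect(d,((V<70)).astype(np.uint8)*255,(150,212,212,268),.043,"black")
rect(d,((V>150)&(S<60)).astype(np.uint8)*255,(160,225,200,255),.061,"grip")
print(hsv[205:212,375],hsv[225,140:146])
c=p[195:300,330:460]; l=p[185:295,115:245]
cv2.imwrite("pics/c1.png",np.hstack([cv2.resize(c,(400,323),interpolation=2),cv2.resize(l,(400,323),interpolation=2)]))
E
```

```text
box c mm 554.7 -195.0 size 162.3 125.0 long axis deg 80.7
plate c mm 563.0 165.8 size 159.4 116.3 long axis deg 113.3
collar c mm 550.4 160.4 size 81.1 28.6 long axis deg 113.4
black c mm 570.3 191.0 size 29.3 9.8 long axis deg 118.5
grip c mm 562.0 164.6 size 28.7 13.2 long axis deg 113.6
[[ 10 124  99]
 [ 10 122  92]
 [ 10 119  62]
 [ 13 106  58]
 [ 16 106 127]
 [ 17 108 199]
 [ 17 107 200]] [[ 14 148 179]
 [ 14 146 180]
 [ 14 147 182]
 [ 15 154 182]
 [ 14 147 189]
 [ 14 150 189]]
```

View pics/c1.png

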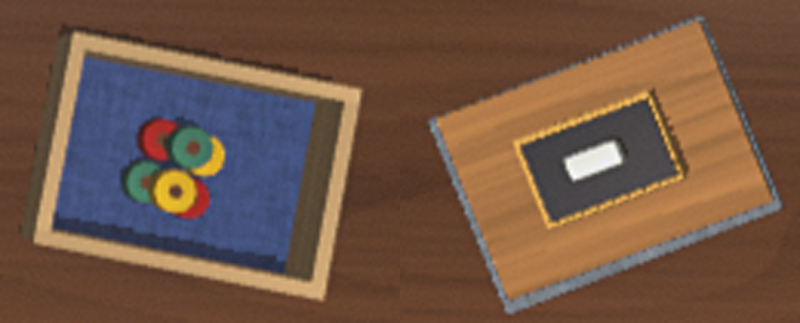

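Green (192,148) and yellow (176,192) are the upper pair in the crop. I'm refining the box pose and the bead positions.

```bash
python3 - <<'E'
from m import *
d=img("top"); p=d["pixels"]; hsv=cv2.cvtColor(p,cv2.COLOR_BGR2HSV); H,S,V=cv2.split(hsv)
wood=((V>150)&(S>60)&(H<28)).astype(np.uint8)*255
cx,cy,yaw=rect(d,wood,(330,195,460,300),.062,"box")
# inside floor+lid checks
a=np.radians(yaw); ly=np.array([np.cos(a),np.sin(a)]); lx=np.array([ly[1],-ly[0]])
def loc(P): q=np.array(P[:2])*1000-[cx,cy]; return round(q@lx,1),round(q@ly,1)
s=100/32.5 # crop px
for n,u,v,z in [("G top",192,148,.048),("Y top",176,192,.048),("R low",158,139,.028),("Y low",212,155,.028),("G low",145,182,.028),("R low2",192,198,.028)]:
    P=onz(d,330+u*130/400,195+v*105/323,z); print(n,(P[:2]*1000).round(1),"local",loc(P))
for n,lo,hi in [("green",40,90),("yellow",22,34)]:
    m=((H>lo)&(H<hi)&(S>90)&(V>60)).astype(np.uint8); m[:200]=0;m[300:]=0;m[:,:350]=0;m[:,440:]=0
    k,l,st,ce=cv2.connectedComponentsWithStats(m)
    for i in range(1,k):
        if st[i,4]>15:print(n,st[i],ce[i].round(1),loc(onz(d,*ce[i],.048)))
t=readout.get_state();print(t["eef_pos"],lx,ly)
# scene cross check of box rim
d2=img("scene");q=d2["pixels"];h2=cv2.cvtColor(q,cv2.COLOR_BGR2HSV)
for sx in(-58,58):
  for sy in(-80,80):
    w=(np.array([cx,cy])+sx*lx+sy*ly)/1000; u,v=proj(d2,[*w,.062]);cv2.circle(q,(int(round(u)),int(round(v))),1,(255,0,255),-1)
for sx in(-47,47):
  for sy in(-35,35):
    pass
b=np.radians(113.3);Ly=np.array([np.cos(b),np.sin(b)]);Lx=np.array([Ly[1],-Ly[0]])
for sx in(-58,58):
  for sy in(-80,80):
    w=(np.array([563,165.8])+sx*Lx+sy*Ly)/1000; u,v=proj(d2,[*w,.018]);cv2.circle(q,(int(round(u)),int(round(v))),1,(255,0,255),-1)
cv2.imwrite("pics/c2.png",np.hstack([cv2.resize(q[220:345,120:265],(435,375),interpolation=2),cv2.resize(q[120:200,255:335],(365,375),interpolation=2)]))
E
```

```text
box c mm 557.5 -195.3 size 160.0 116.3 long axis deg 80.6
G top [ 568.1 -194.1] local (np.float64(10.2), np.float64(2.9))
Y top [ 543.7 -185.8] local (np.float64(-15.2), np.float64(7.1))
R low [ 572.5 -179.4] local (np.float64(12.2), np.float64(18.1))
Y low [ 564.4 -210. ] local (np.float64(9.2), np.float64(-13.4))
G low [ 548.2 -172.6] local (np.float64(-12.9), np.float64(20.9))
R low2 [ 540.  -199.2] local (np.float64(-16.6), np.float64(-6.7))
green [385 236  14  13 106] [391.3 242.3] (np.float64(11.3), np.float64(5.0))
green [371 248  11  13  66] [374.9 253.3] (np.float64(-12.4), np.float64(28.8))
yellow [381 252  12  11  61] [386.2 257.8] (np.float64(-16.2), np.float64(8.7))
[0.271032   0.56288176 0.23078184] [ 0.98658294 -0.16326083] [0.16326083 0.98658294]
```

View pics/c2.png

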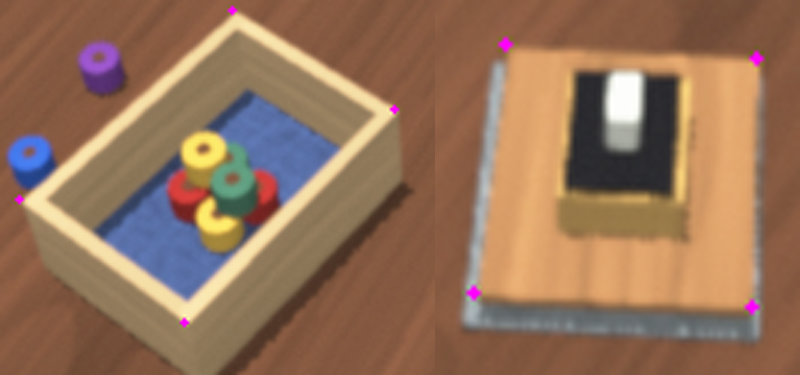

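The projected corners match the scene view to about 2 mm. The box centre is (557.5,-195.3) with its long axis at 80.6°, and the lids are at (563,166) at 113.3°. The upper beads are yellow at (543,-185) and green at (568,-193). I'll pick each one and set it on free floor at either end of the box. The purple (100,65) and blue (30,160) beads in this crop are outside the box, so I'm leaving them alone.

Emit:
{"api": "drive_tool", "payload": {"increments": [[[0,0,3.5],[0,0,-0.095],5],[[0,0,3.5],[0,0,-0.095],4],[[0,0,3.5],[0,0,-0.095],4],[[-2.76,2.39,0],[0,0,0],4],[[-2.76,2.39,0],[0,0,0],4],[[-2.76,2.39,0],[0,0,0],4],[[-2.76,2.39,0],[0,0,0],4],[[-2.76,2.39,0],[0,0,0],4],[[-2.76,2.39,0],[0,0,0],4],[[-2.76,2.39,0],[0,0,0],4],[[-2.76,2.39,0],[0,0,0],4],[[-2.76,2.39,0],[0,0,0],4],[[-2.76,2.39,0],[0,0,0],4],[[-2.76,2.39,0],[0,0,0],4],[[-2.76,2.39,0],[0,0,0],4]], "squeeze": 25}}

```text
t: 1.55
eef_pos: [0.5008, 0.188, 0.1265]
ee_rot: [0.0, 0.763, 0.647, 0.0]
ft_force: [0.5, 0.0, -0.6]
grip_width: 0.0399
```

Emit:
{"api": "drive_tool", "payload": {"increments": [[[-3.63,1.04,0],[0,0,0],4],[[-3.63,1.04,0],[0,0,0],4],[[-3.63,1.04,0],[0,0,0],4],[[-3.63,1.04,0],[0,0,0],4],[[-3.63,1.04,0],[0,0,0],4],[[-3.63,1.04,0],[0,0,0],4],[[-3.63,1.04,0],[0,0,0],4],[[-3.63,1.04,0],[0,0,0],4],[[-3.63,1.04,0],[0,0,0],4],[[-3.63,1.04,0],[0,0,0],4],[[0,0,0],[0,0,0],4],[[0,0,0],[0,0,0],4]]}}

```text
t: 2.55
eef_pos: [0.5429, -0.189, 0.1262]
ee_rot: [0.0, 0.764, 0.645, -0.001]
ft_force: [0.1, 1.4, 0.2]
grip_width: 0.0398
```

```bash
cat >> m.py <<'E'
BC=np.array([557.5,-195.3]);BY=80.6
def b2w(x,y):
    a=np.radians(BY); return (BC+x*np.array([np.sin(a),-np.cos(a)])+y*np.array([np.cos(a),np.sin(a)]))/1000
def need(P,xdeg=None):
    s=readout.get_state(); r=q2R(s["ee_rot"]); d=r.as_matrix().T@(np.array(P)-s["eef_pos"])*100
    cur=np.degrees(np.arctan2(*r.as_matrix()[[1,0],0]))
    t=None
    if xdeg is not None:
        e=(xdeg-cur+90)%180-90; t=-np.radians(e).round(3)
    print("tool shift cm",d.round(2),"turn z",t,"cur",cur.round(1),"tilt",r.as_matrix()[:2,2].round(4))
E
python3 - <<'E'
from m import *
d=img("wrist","w1.png")
for n,P in [("Y",(.543,-.185,.048)),("G",(.568,-.193,.048))]: print(n,proj(d,P,True))
need((.543,-.185,.032),80.6)
E
```

```text
Y (np.float64(286.0584393967259), np.float64(213.36360325651927))
G (np.float64(280.9165386590367), np.float64(246.94070338128347))
tool shift cm [ 0.14 -0.04  9.41] turn z -0.002 cur 80.5 tilt [-0.0005 -0.0001]
```

View pics/w1.png

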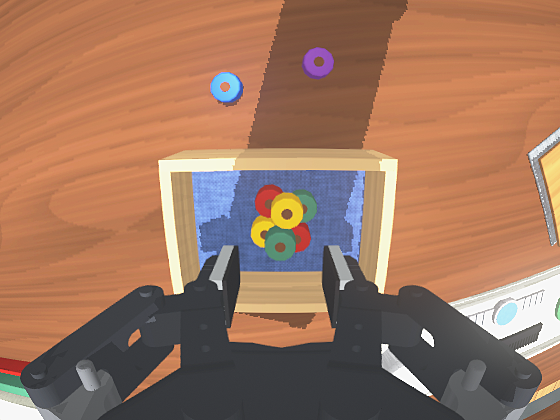

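The wrist view shows yellow at (287,213) and green at (280,246), within 1 px of my predictions. Picking yellow.

Emit:
{"api": "drive_tool", "payload": {"increments": [[[0.14,-0.04,2.5],[0,0,0],4],[[0,0,2.5],[0,0,0],4],[[0,0,2],[0,0,0],4],[[0,0,1.4],[0,0,0],4],[[0,0,1.0],[0,0,0],4],[[0,0,0],[0,0,0],3],[[0,0,0],[0,0,0],2],[[0,0,0],[0,0,0],1.8],[[0,0,0],[0,0,0],1.8],[[0,0,0],[0,0,0],1.8],[[0,0,-1],[0,0,0],1.8],[[0,0,-2],[0,0,0],1.8],[[0,0,-2.5],[0,0,0],1.8]]}}

```text
t: 3.68
eef_pos: [0.5423, -0.1838, 0.0874]
ee_rot: [-0.001, 0.763, 0.647, -0.001]
ft_force: [1.2, -0.8, 0.0]
grip_width: 0.0231
```

```bash
python3 - <<'E'
from m import *
need((*b2w(0,53),.087),BY-90)
E
```

```text
tool shift cm [4.42 1.69 0.04] turn z -1.571 cur 80.6 tilt [-0.0027  0.0004]
```

Emit:
{"api": "drive_tool", "payload": {"increments": [[[2.2,0.85,0],[0,0,0],1.8],[[2.2,0.84,0],[0,0,0],1.8],[[0,0,0],[0,0,0.1208],1.8],[[0,0,0],[0,0,0.1208],1.8],[[0,0,0],[0,0,0.1208],1.8],[[0,0,0],[0,0,0.1208],1.8],[[0,0,0],[0,0,0.1208],1.8],[[0,0,0],[0,0,0.1208],1.8],[[0,0,0],[0,0,0.1208],1.8],[[0,0,0],[0,0,0.1208],1.8],[[0,0,0],[0,0,0.1208],1.8],[[0,0,0],[0,0,0.1208],1.8],[[0,0,0],[0,0,0.1208],1.8],[[0,0,0],[0,0,0.1208],1.8],[[0,0,0],[0,0,0.1208],1.8],[[0,0,0],[0,0,0],1.8]]}}

```text
t: 5.02
eef_pos: [0.5676, -0.1432, 0.0883]
ee_rot: [-0.0, 0.996, -0.084, 0.0]
ft_force: [-0.6, 0.2, 0.1]
grip_width: 0.0232
```

```bash
python3 - <<'E'
from m import *
d=img("wrist","w2.png"); need((*b2w(0,53),.0135),BY-90)
E
```

```text
tool shift cm [-0.14 -0.01  7.46] turn z 0.003 cur -9.2 tilt [ 0.0007 -0.0002]
```

View pics/w2.png

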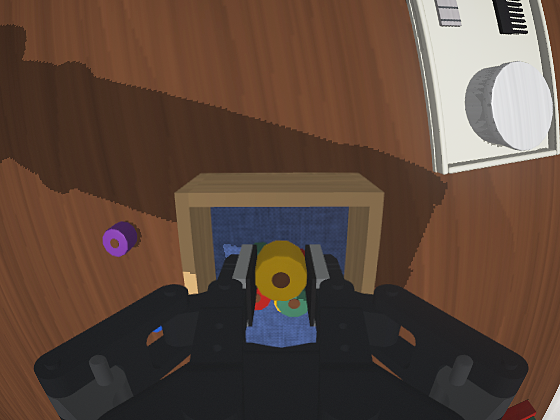

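Yellow is held upright at (280,270), with free floor ahead of it. Lowering.

Emit:
{"api": "drive_tool", "payload": {"increments": [[[-0.14,0,2.5],[0,0,0],1.8],[[0,0,2.5],[0,0,0],1.8],[[0,0,1.2],[0,0,0],1.8],[[0,0,0.7],[0,0,0],1.8],[[0,0,0.4],[0,0,0],1.8],[[0,0,0.1],[0,0,0],1.8],[[0,0,0],[0,0,0],1.8]]}}

```text
t: 5.65
eef_pos: [0.5664, -0.1434, 0.014]
ee_rot: [0.0, 0.997, -0.081, 0.0]
ft_force: [0.5, -0.3, -0.9]
grip_width: 0.0232
```

Emit:
{"api": "drive_tool", "payload": {"increments": [[[0,0,0],[0,0,0],2.6],[[0,0,0],[0,0,0],3.2],[[0,0,0],[0,0,0],3.2],[[0,0,-2],[0,0,0],3.2],[[0,0,-3],[0,0,0],3.2],[[0,0,-3],[0,0,0],4.0],[[0,0,0],[0,0,0],4]]}}

```text
t: 6.23
eef_pos: [0.5691, -0.1447, 0.0995]
ee_rot: [0.0, 0.997, -0.082, 0.005]
ft_force: [1.0, -0.6, 0.8]
grip_width: 0.04
```

```bash
python3 - <<'E'
from m import *
d=img("wrist"); need((.5685,-.193,.1),BY)
H,S,V=cv2.split(cv2.cvtColor(d["pixels"],cv2.COLOR_BGR2HSV))
for n,P in [("Yfloor",(*b2w(0,53),.028)),("G",(.5685,-.193,.048))]: print(n,np.round(proj(d,P,True)))
for n,lo,hi in [("green",45,90),("yellow",20,32)]:
    m=((H>lo)&(H<hi)&(S>100)&(V>40)).astype(np.uint8)
    k,l,st,ce=cv2.connectedComponentsWithStats(m)
    for i in range(1,k):
        if st[i,4]>80:print(n,st[i],ce[i].round(0))
cv2.imwrite("pics/w3.png",d["pixels"])
E
```

```text
tool shift cm [ 0.83  4.82 -0.29] turn z -1.57 cur -9.4 tilt [ 0.0066 -0.0007]
Yfloor [276. 215.]
G [291. 291.]
green [242 242  31  30 562] [256. 258.]
green [274 267  32  39 670] [289. 289.]
yellow [259 199  34  34 830] [276. 215.]
```

Yellow landed exactly as predicted at (276,215). Next is green.

Emit:
{"api": "drive_tool", "payload": {"increments": [[[0.4,2.4,0],[0,0,0],4],[[0.4,2.4,0],[0,0,0],4],[[0,0,0],[0,0,-0.1208],4],[[0,0,0],[0,0,-0.1208],4],[[0,0,0],[0,0,-0.1208],4],[[0,0,0],[0,0,-0.1208],4],[[0,0,0],[0,0,-0.1208],4],[[0,0,0],[0,0,-0.1208],4],[[0,0,0],[0,0,-0.1208],4],[[0,0,0],[0,0,-0.1208],4],[[0,0,0],[0,0,-0.1208],4],[[0,0,0],[0,0,-0.1208],4],[[0,0,0],[0,0,-0.1208],4],[[0,0,0],[0,0,-0.1208],4],[[0,0,0],[0,0,-0.1208],4],[[0,0,0],[0,0,0],4]]}}

```text
t: 7.62
eef_pos: [0.5655, -0.1917, 0.0926]
ee_rot: [-0.001, 0.761, 0.649, -0.0]
ft_force: [-0.3, -0.3, 0.3]
grip_width: 0.0398
```

```bash
python3 - <<'E'
from m import *
d=img("wrist"); need((.5685,-.193,.032),BY)
H,S,V=cv2.split(cv2.cvtColor(d["pixels"],cv2.COLOR_BGR2HSV))
for n,P in [("Yfloor",(*b2w(0,53),.028)),("G",(.5685,-.193,.048))]: print(n,np.round(proj(d,P,True)))
for n,lo,hi in [("green",45,90),("yellow",20,32)]:
    m=((H>lo)&(H<hi)&(S>100)&(V>40)).astype(np.uint8)
    k,l,st,ce=cv2.connectedComponentsWithStats(m)
    for i in range(1,k):
        if st[i,4]>80:print(n,st[i],ce[i].round(0))
E
```

```text
tool shift cm [-0.08  0.32  6.06] turn z -0.002 cur 80.5 tilt [-0.0008  0.0006]
Yfloor [351. 210.]
G [279. 235.]
green [260 222  36  29 335] [276. 238.]
green [  0 377  35  30 528] [ 14. 392.]
yellow [329 188  37  38 925] [347. 206.]
yellow [244 198  33  37 590] [256. 213.]
```

Emit:
{"api": "drive_tool", "payload": {"increments": [[[-0.08,0.3,2],[0,0,0],4],[[0,0,2],[0,0,0],4],[[0,0,1.3],[0,0,0],4],[[0,0,0.7],[0,0,0],4],[[0,0,0],[0,0,0],4],[[0,0,0],[0,0,0],3],[[0,0,0],[0,0,0],2],[[0,0,0],[0,0,0],1.8],[[0,0,0],[0,0,0],1.8],[[0,0,0],[0,0,0],1.8],[[0,0,-1],[0,0,0],1.8],[[0,0,-2],[0,0,0],1.8],[[0,0,-2.5],[0,0,0],1.8]]}}

```text
t: 8.75
eef_pos: [0.5675, -0.1928, 0.0881]
ee_rot: [-0.001, 0.763, 0.647, -0.001]
ft_force: [0.5, 0.1, -0.8]
grip_width: 0.0226
```

```bash
python3 - <<'E'
from m import *
need((*b2w(0,-50),.087),BY-90)
E
```

```text
tool shift cm [-5.41 -0.95  0.11] turn z -1.571 cur 80.6 tilt [-0.0033  0.0006]
```

Emit:
{"api": "drive_tool", "payload": {"increments": [[[-2.7,-0.48,0],[0,0,0],1.8],[[-2.7,-0.48,0],[0,0,0],1.8],[[0,0,0],[0,0,0.1208],1.8],[[0,0,0],[0,0,0.1208],1.8],[[0,0,0],[0,0,0.1208],1.8],[[0,0,0],[0,0,0.1208],1.8],[[0,0,0],[0,0,0.1208],1.8],[[0,0,0],[0,0,0.1208],1.8],[[0,0,0],[0,0,0.1208],1.8],[[0,0,0],[0,0,0.1208],1.8],[[0,0,0],[0,0,0.1208],1.8],[[0,0,0],[0,0,0.1208],1.8],[[0,0,0],[0,0,0.1208],1.8],[[0,0,0],[0,0,0.1208],1.8],[[0,0,0],[0,0,0.1208],1.8],[[0,0,0],[0,0,0],1.8]]}}

```text
t: 10.08
eef_pos: [0.5507, -0.2446, 0.089]
ee_rot: [-0.0, 0.996, -0.084, 0.0]
ft_force: [0.8, 0.5, -0.1]
grip_width: 0.0229
```

```bash
python3 - <<'E'
from m import *
need((*b2w(0,-50),.0135),BY-90)
E
```

```text
tool shift cm [-0.14  0.03  7.55] turn z -0.005 cur -9.7 tilt [0.0004 0.0001]
```

Emit:
{"api": "drive_tool", "payload": {"increments": [[[-0.14,0,2.5],[0,0,0],1.8],[[0,0,2.5],[0,0,0],1.8],[[0,0,1.3],[0,0,0],1.8],[[0,0,0.7],[0,0,0],1.8],[[0,0,0.4],[0,0,0],1.8],[[0,0,0.1],[0,0,0],1.8],[[0,0,0],[0,0,0],1.8],[[0,0,0],[0,0,0],2.6],[[0,0,0],[0,0,0],3.2],[[0,0,0],[0,0,0],3.2],[[0,0,-2],[0,0,0],3.2],[[0,0,-3],[0,0,0],3.2],[[0,0,-4],[0,0,0],5.0],[[0,0,-2],[0,0,0],7]]}}

```text
t: 11.25
eef_pos: [0.5502, -0.2458, 0.1276]
ee_rot: [0.001, 0.997, -0.082, 0.002]
ft_force: [1.4, -1.0, 1.5]
grip_width: 0.055
```

```bash
python3 - <<'E'
from m import *
need((.5625,.1655,.13),23.3)
E
```

```text
tool shift cm [ -5.49 -40.78  -0.31] turn z -0.57 cur -9.4 tilt [ 0.0038 -0.0019]
```

Emit:
{"api": "drive_tool", "payload": {"increments": [[[-0.46,-3.4,-0.03],[0,0,0],7.5],[[-0.46,-3.4,0],[0,0,0],7.5],[[-0.46,-3.4,0],[0,0,0],7.5],[[-0.46,-3.4,0],[0,0,0],7.5],[[-0.46,-3.4,0],[0,0,0],7.5],[[-0.46,-3.4,0],[0,0,0],7.5],[[-0.46,-3.4,0],[0,0,0],7.5],[[-0.46,-3.4,0],[0,0,0],7.5],[[-0.46,-3.4,0],[0,0,0],7.5],[[-0.46,-3.4,0],[0,0,0],7.5],[[-0.46,-3.4,0],[0,0,0],7.5],[[-0.46,-3.4,0],[0,0,0],7.5],[[0,0,0],[0,0,-0.114],7.5],[[0,0,0],[0,0,-0.114],7.5],[[0,0,0],[0,0,-0.114],7.5],[[0,0,0],[0,0,-0.114],7.5],[[0,0,0],[0,0,-0.114],7.5],[[0,0,0],[0,0,0],7.5]]}}

```text
t: 12.75
eef_pos: [0.5611, 0.1668, 0.1239]
ee_rot: [-0.0, 0.979, 0.205, 0.0]
ft_force: [-0.8, 0.4, 0.7]
grip_width: 0.0748
```

```bash
python3 - <<'E'
from m import *
d=img("wrist");t=img("top")
need((.5625,.1655,.024),23.3)
p=d["pixels"]
for sx in(-27,27):
  for sy in(-40,40):
    b=np.radians(113.3);w=(np.array([562.5,165.5])+sx*np.array([np.sin(b),-np.cos(b)])+sy*np.array([np.cos(b),np.sin(b)]))/1000
    u,v=proj(d,[*w,.038],True);cv2.circle(p,(int(round(u)),int(round(v))),2,(255,0,255),-1)
u,v=proj(d,[.5625,.1655,.061],True);cv2.circle(p,(int(round(u)),int(round(v))),2,(0,0,255),-1)
cv2.imwrite("pics/c3.png",np.hstack([cv2.resize(t["pixels"][195:300,330:460],(400,323),interpolation=2),cv2.resize(p[100:323,130:406],(400,323),interpolation=2)]))
E
```

```text
tool shift cm [0.08 0.18 9.98] turn z -0.004 cur 23.1 tilt [0.0001 0.0002]
```

View pics/c3.png

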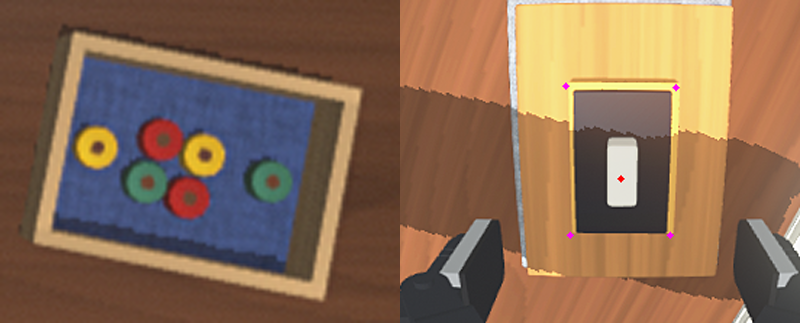

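The beads now lie in a single layer, all six upright on the floor: yellow (97,147), red (162,139), yellow (203,155), green (147,182), red (189,198) and green (270,182). The collar matches its prediction to about 1 mm. Gripping the collar.

Emit:
{"api": "drive_tool", "payload": {"increments": [[[0.08,0.18,3],[0,0,0],7.5],[[0,0,3],[0,0,0],7.5],[[0,0,2.3],[0,0,0],7.5],[[0,0,1.3],[0,0,0],7.5],[[0,0,0.7],[0,0,0],7.5],[[0,0,0],[0,0,0],7.5],[[0,0,0],[0,0,0],6.5],[[0,0,0],[0,0,0],5.8],[[0,0,0],[0,0,0],5],[[0,0,0],[0,0,0],5],[[0,0,0],[0,0,0],5],[[0,0,0],[0,0,0],5]], "squeeze": 60}}

```text
t: 13.85
eef_pos: [0.5639, 0.166, 0.0227]
ee_rot: [-0.0, 0.979, 0.202, 0.002]
ft_force: [-0.5, -0.5, 6.4]
grip_width: 0.0523
```

```bash
python3 - <<'E'
from m import *
need((.5625,.1655,.12),23.3); print(readout.get_state()["ft_force"],readout.get_state()["torque"])
E
```

```text
tool shift cm [-0.11 -0.01 -9.73] turn z -0.0 cur 23.3 tilt [0.0031 0.0014]
[-0.4831193  -0.54710099  6.38190965] [-0.10586298  0.21266581 -0.01517151]
```

Emit:
{"api": "drive_tool", "payload": {"increments": [[[0,0,-0.5],[0,0,0],5],[[0,0,-1],[0,0,0],5],[[0,0,-1.5],[0,0,0],5],[[0,0,-2],[0,0,0],5],[[0,0,-2],[0,0,0],5],[[0,0,-2],[0,0,0],5],[[0,0,-1],[0,0,0],5],[[0,0,0],[0,0,0.0952],5],[[0,0,0],[0,0,0.0952],5],[[0,0,0],[0,0,0.0952],5],[[0,0,0],[0,0,0.0952],5],[[0,0,0],[0,0,0.0952],5],[[0,0,0],[0,0,0.0952],5],[[0,0,0],[0,0,0],5]]}}

```text
t: 15.02
eef_pos: [0.5621, 0.1657, 0.1206]
ee_rot: [0.0, 0.996, -0.084, -0.0]
ft_force: [0.7, 0.2, -2.4]
grip_width: 0.0524
```

```bash
python3 - <<'E'
from m import *
need((.5575,-.1953,.12),BY-90)
d=img("wrist","w4.png")
E
```

```text
tool shift cm [ 5.61 35.66  0.06] turn z -0.005 cur -9.7 tilt [-0.0005 -0.0002]
```

View pics/w4.png

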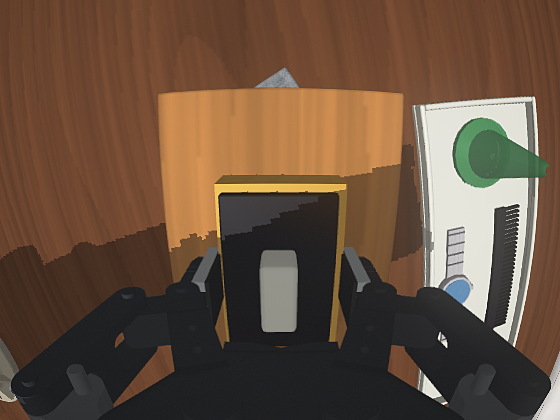

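Both lids hang level and nested, with a weight reading of -2.4 N. Carrying them over.

Emit:
{"api": "drive_tool", "payload": {"increments": [[[0.16,1,0],[0,0,0],5],[[0.31,2,0],[0,0,0],5],[[0.41,2.6,0],[0,0,0],5],[[0.41,2.6,0],[0,0,0],5],[[0.41,2.6,0],[0,0,0],5],[[0.41,2.6,0],[0,0,0],5],[[0.41,2.6,0],[0,0,0],5],[[0.41,2.6,0],[0,0,0],5],[[0.41,2.6,0],[0,0,0],5],[[0.41,2.6,0],[0,0,0],5],[[0.41,2.6,0],[0,0,0],5],[[0.41,2.6,0],[0,0,0],5],[[0.41,2.6,0],[0,0,0],5],[[0.38,2.4,0],[0,0,0],5],[[0.19,1.2,0],[0,0,0],5],[[0.05,0.45,0],[0,0,-0.005],5],[[0,0,0],[0,0,0],5],[[0,0,0],[0,0,0],5]]}}

```text
t: 16.57
eef_pos: [0.5594, -0.1939, 0.1204]
ee_rot: [-0.001, 0.997, -0.079, -0.0]
ft_force: [-0.2, 0.7, -3.1]
grip_width: 0.0524
```

```bash
python3 - <<'E'
from m import *
need((.5575,-.1953,.05+.021),BY-90)
d=img("scene"); t=img("top")
q=d["pixels"]; 
cv2.imwrite("pics/c4.png",np.hstack([cv2.resize(q[190:350,100:290],(475,400),interpolation=2),cv2.resize(t["pixels"][190:310,330:460],(325,400),interpolation=2)]))
E
```

```text
tool shift cm [-0.17  0.18  4.94] turn z 0.006 cur -9.0 tilt [-0.0003  0.0011]
```

View pics/c4.png

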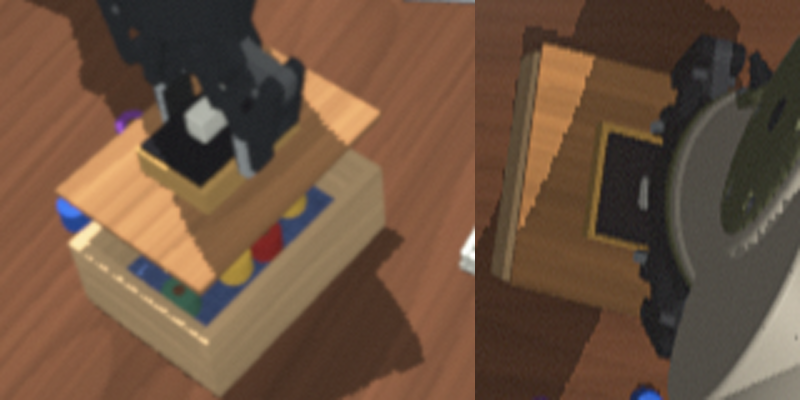

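The lids are level and aligned above the box in both views. I'm correcting the small offset and lowering.

Emit:
{"api": "drive_tool", "payload": {"increments": [[[-0.17,0.18,0.8],[0,0,0.006],5],[[0,0,1],[0,0,0],5],[[0,0,1],[0,0,0],5],[[0,0,0.5],[0,0,0],5],[[0,0,0],[0,0,0],5],[[0,0,0],[0,0,0],5]]}}

```text
t: 17.17
eef_pos: [0.5569, -0.1966, 0.0869]
ee_rot: [0.0, 0.997, -0.083, -0.001]
ft_force: [-0.0, -0.4, -2.1]
grip_width: 0.0527
```

```bash
python3 - <<'E'
from m import *
need((.5575,-.1953,.0727),BY-90)
s=readout.get_state();print(s["ft_force"],s["torque"])
t=img("top");d=img("wrist","w5.png")
p=t["pixels"]
# expected far-left plate edge corners at current height
z=s["eef_pos"][2]-.0227+.018
for sx in(-58,58):
  for sy in(-80,80):
    P=[*b2w(sx,sy),z];u,v=proj(t,P); cv2.circle(p,(int(round(u)),int(round(v))),0,(255,0,255),-1)
    print(sx,sy,np.round(proj(t,P),1))
cv2.imwrite("pics/c5.png",cv2.resize(p[190:310,330:460],(650,600),interpolation=0))
E
```

```text
tool shift cm [ 0.03 -0.14  1.42] turn z -0.001 cur -9.5 tilt [-0.0013  0.    ]
[-0.00276318 -0.39570995 -2.11696385] [-0.0231528  -0.08785371  0.02672591]
-58 -80 [439.6 294.5]
-58 80 [342.9 275.5]
58 -80 [452.1 224.4]
58 80 [356.2 205.4]
```

View pics/c5.png

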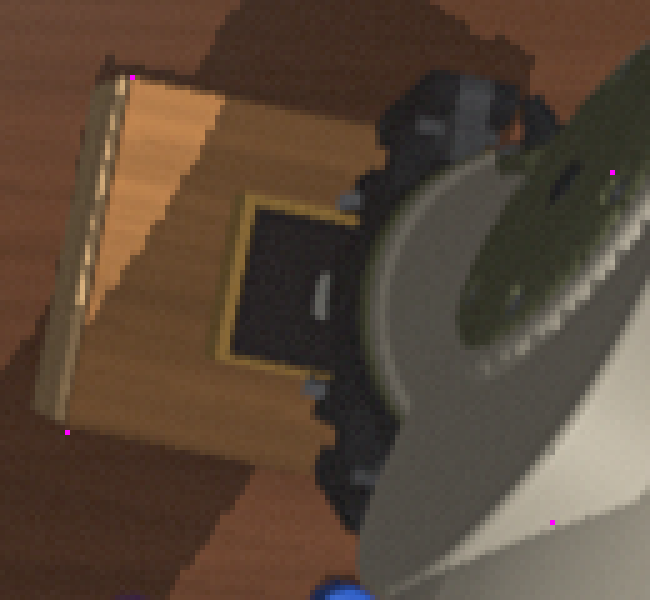

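In the top view the plate's end corners at (127,76) and (65,425) lie within about 1 px of the expected points, so no correction is needed. Lowering in gentle steps.

Emit:
{"api": "drive_tool", "payload": {"increments": [[[0,0,0.3],[0,0,0],5],[[0,0,0.3],[0,0,0],5],[[0,0,0.2],[0,0,0],5],[[0,0,0],[0,0,0],5],[[0,0,0],[0,0,0],5]]}}

```text
t: 17.68
eef_pos: [0.5572, -0.1968, 0.0794]
ee_rot: [0.0, 0.997, -0.083, -0.0]
ft_force: [0.3, -0.5, -2.2]
grip_width: 0.0522
```

```bash
python3 - <<'E'
from m import *
need((.5575,-.1953,.0727),BY-90)
s=readout.get_state();print(s["ft_force"],s["torque"])
E
```

```text
tool shift cm [ 0.01 -0.15  0.67] turn z -0.002 cur -9.5 tilt [-0.0004  0.    ]
[ 0.29958713 -0.51874144 -2.22031326] [ 0.00355236 -0.00334516 -0.01591466]
```

The plug has entered the mouth with no contact force. Continuing down.

Emit:
{"api": "drive_tool", "payload": {"increments": [[[0,0,0.2],[0,0,0],5],[[0,0,0.2],[0,0,0],5],[[0,0,0.15],[0,0,0],5],[[0,0,0],[0,0,0],5],[[0,0,0],[0,0,0],5]]}}

```text
t: 18.1
eef_pos: [0.5572, -0.1967, 0.0739]
ee_rot: [0.0, 0.997, -0.083, -0.0]
ft_force: [-0.1, 0.5, -2.6]
grip_width: 0.0523
```

Emit:
{"api": "drive_tool", "payload": {"increments": [[[0,0,0.1],[0,0,0],5],[[0,0,0.1],[0,0,0],5],[[0,0,0],[0,0,0],5]]}}

```text
t: 18.35
eef_pos: [0.5574, -0.1968, 0.0727]
ee_rot: [-0.0, 0.997, -0.083, 0.0]
ft_force: [-3.7, 1.6, 3.1]
grip_width: 0.0523
```

Contact came exactly at the predicted seated height of 0.0727. Letting go and rising clear.

Emit:
{"api": "drive_tool", "payload": {"increments": [[[0,0,0],[0,0,0],5.6],[[0,0,0],[0,0,0],6.2],[[0,0,0],[0,0,0],7],[[0,0,0],[0,0,0],7],[[0,0,-1],[0,0,0],7],[[0,0,-2],[0,0,0],7],[[0,0,-3],[0,0,0],7],[[0,0,-3],[0,0,0],6],[[0,0,-0.5],[0,0,0],4],[[0,0,0],[0,0,0],3]]}}

```text
t: 19.18
eef_pos: [0.5588, -0.1976, 0.1703]
ee_rot: [0.0, 0.997, -0.083, 0.003]
ft_force: [-0.5, 0.5, -0.3]
grip_width: 0.0369
```

```bash
python3 - <<'E'
from m import *
d=img("wrist");p=d["pixels"].copy(); H,S,V=cv2.split(cv2.cvtColor(p,cv2.COLOR_BGR2HSV))
m=((V>130)&(S<45)).astype(np.uint8); m[:150]=0;m[:,:200]=0;m[:,360:]=0
k,l,st,ce=cv2.connectedComponentsWithStats(m)
for i in range(1,k):
    if st[i,4]>100: print(st[i],ce[i].round(1),onz(d,*ce[i],.111,True).round(4))
P=[*b2w(0,0),.111];print(proj(d,P,True))
need((*b2w(0,0),.13),BY-90)
gold=((V>110)&(H>16)&(H<32)&(S>130)).astype(np.uint8)
for sx in(-58,58):
  for sy in(-80,80):
    u,v=proj(d,[*b2w(sx,sy),.068],True);cv2.circle(p,(int(round(u)),int(round(v))),2,(255,0,255),-1)
for sx in(-27,27):
  for sy in(-40,40):
    u,v=proj(d,[*b2w(sx,sy),.088],True);cv2.circle(p,(int(round(u)),int(round(v))),1,(255,0,255),-1)
s=img("scene")["pixels"]
cv2.imwrite("pics/c6.png",np.hstack([cv2.resize(s[190:350,100:290],(380,320),interpolation=2),cv2.resize(p,(420,320),interpolation=3)]))
E
```

```text
[267 194  20  48 936] [276.5 217. ] [ 0.5567 -0.1935  0.111 ]
(np.float64(278.21478084575597), np.float64(219.389201977303))
tool shift cm [-0.07 -0.16  3.83] turn z -0.002 cur -9.5 tilt [ 0.0024 -0.0003]
```

View pics/c6.png

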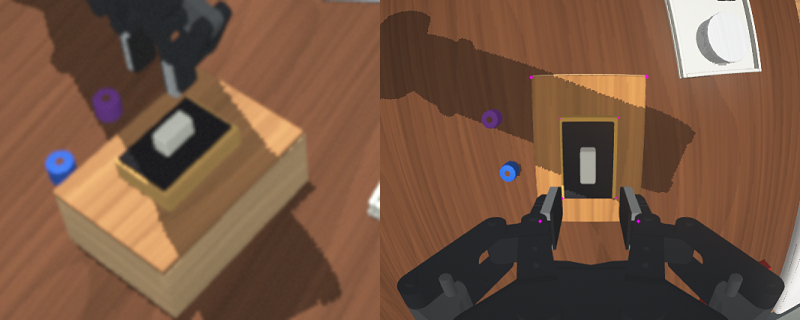

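The inner lid sits flush: the projected corners match in the wrist view and there is no gap in the scene view. The outer lid is still nested, with its grip at about (.557,-.1945). Approaching the grip.

Emit:
{"api": "drive_tool", "payload": {"increments": [[[-0.13,-0.23,1],[0,0,0],3],[[0,0,1.5],[0,0,0],3],[[0,0,1.3],[0,0,0],3],[[0,0,0],[0,0,0],3],[[0,0,0],[0,0,0],3]]}}

```text
t: 19.7
eef_pos: [0.5552, -0.1939, 0.1272]
ee_rot: [-0.0, 0.997, -0.083, -0.002]
ft_force: [-0.3, -0.1, -0.8]
grip_width: 0.0302
```

```bash
python3 - <<'E'
from m import *
need((.557,-.1945,.098),BY-90)
d=img("wrist");p=d["pixels"]; H,S,V=cv2.split(cv2.cvtColor(p,cv2.COLOR_BGR2HSV))
m=((V>130)&(S<45)).astype(np.uint8); m[:150]=0;m[:,:200]=0;m[:,360:]=0
k,l,st,ce=cv2.connectedComponentsWithStats(m)
for i in range(1,k):
    if st[i,4]>100: print(st[i],ce[i].round(1),onz(d,*ce[i],.111,True).round(4))
E
```

```text
tool shift cm [0.2  0.03 2.92] turn z -0.002 cur -9.5 tilt [-0.0038  0.0004]
[ 272  217   26   59 1477] [284.2 245.9] [ 0.5569 -0.1927  0.111 ]
```

Emit:
{"api": "drive_tool", "payload": {"increments": [[[0.12,-0.08,1],[0,0,0],3],[[0,0,1],[0,0,0],3],[[0,0,0.6],[0,0,0],3],[[0,0,0.2],[0,0,0],3],[[0,0,0],[0,0,0],2.2],[[0,0,0],[0,0,0],1.6],[[0,0,0],[0,0,0],1.2],[[0,0,0],[0,0,0],1],[[0,0,0],[0,0,0],1],[[0,0,0],[0,0,0],1]], "squeeze": 30}}

```text
t: 20.58
eef_pos: [0.5579, -0.1937, 0.1013]
ee_rot: [0.0, 0.997, -0.083, 0.0]
ft_force: [-0.0, -0.6, 0.2]
grip_width: 0.0131
```

Emit:
{"api": "drive_tool", "payload": {"increments": [[[0,0,-0.3],[0,0,0],1],[[0,0,-0.5],[0,0,0],1],[[0,0,-0.6],[0,0,0],1],[[0,0,-0.8],[0,0,0],1],[[0,0,-1],[0,0,0],1],[[0,0,-1.3],[0,0,0],1],[[0,0,-1.5],[0,0,0],1],[[0,0,-1.5],[0,0,0],1],[[0,0,-1.5],[0,0,0],1],[[0,0,-1.3],[0,0,0],1],[[0,0,-1],[0,0,0],1],[[0,0,-0.5],[0,0,0],1],[[0,0,-0.2],[0,0,0],1],[[0,0,0],[0,0,0],1],[[0,0,0],[0,0,0],1],[[0,0,0],[0,0,0],1],[[0,0,0],[0,0,0],1]]}}

```text
t: 22.0
eef_pos: [0.5574, -0.1935, 0.2203]
ee_rot: [-0.0, 0.997, -0.083, -0.001]
ft_force: [-0.2, 0.5, -0.9]
grip_width: 0.0131
```

```bash
python3 - <<'E'
from m import *
s=readout.get_state();print(s["eef_pos"],s["ft_force"],s["grip_width"],abs(s["dq"]).max())
q=img("scene")["pixels"];d=img("wrist")["pixels"]
cv2.imwrite("pics/c7.png",np.hstack([cv2.resize(q[130:350,80:300],(400,400),interpolation=2),cv2.resize(d,(400,300),interpolation=3) if 0 else cv2.copyMakeBorder(cv2.resize(d,(400,300)),0,100,0,0,0)]))
E
```

```text
[ 0.55738648 -0.1935343   0.22033114] [-0.18335906  0.52415408 -0.91458635] 0.013110093868051538 0.006461747780178793
```

View pics/c7.png

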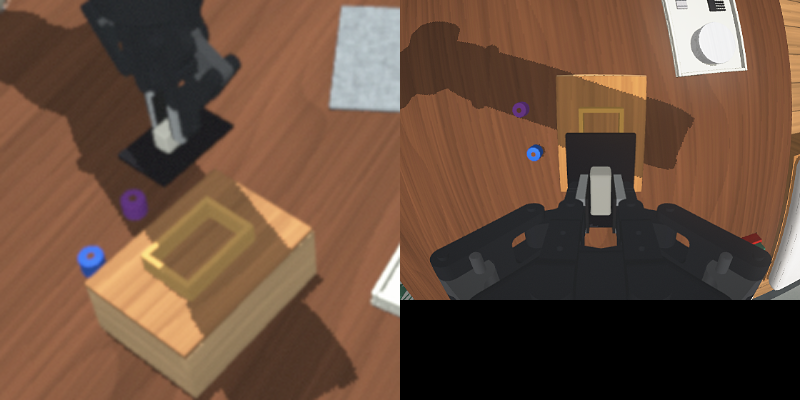

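The outer lid hangs level in the gripper at (170,135), 11.9 cm above its nest. The inner lid is flush on the box with its collar empty (200,245). The arm is at rest, so I'm handing in.

```bash
python3 -c "
from cell import job
print(job.hand_in())"
```

```text
the job is handed in; nothing more can be done
None
```

The job is done and handed in at about 22 s of the 72 s allowed.

- **Beads:** I picked the two upper beads (yellow and green) off the heap and set them on free floor at either end of the box. Before the lids went on, the top view showed all six beads upright in a single layer. They could not be seen after that.
- **Lids:** I carried both over together by the collar and lowered them to contact, at the height predicted for seated, with the wrist force changing by only about 6 N. After release, the scene and wrist views showed the inner lid flush on the box.
- **Outer lid:** I lifted it alone by the white grip, about 11.9 cm, and it is held still and level (grip opening 13.1 mm, wrist force about -0.9 N). The inner lid stayed seated.
- **Not touched:** The arm never reached for the tray things or the blue and purple beads. My last pictures show both beads and part of the tray in place.

No check failed. One small disagreement came up before seating: the top view and the arm's reading differed by about 2 mm on the lid's position. That was within the 3 mm play, and the plug went in with no contact force.

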